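Find the hidden catch of the deposit drawer and open it

ROBOT

A 6-joint arm with a two-finger parallel gripper is mounted at the origin on a cart in front of the work surface, level with it; the furniture and walls round the work are solid. World frame = base frame: x ahead of the robot, y to its left, z up, the work surface at z = 0. Lengths are in mm, angles in rad, forces in N, time in s.
With the tool pointing down it reaches from about 350 to 775 mm from the base axis. Payload 7.3 kg.
Tool frame: the origin (TCP) lies on the centre line of the jaws, within the pads' length; the fingertips stand finger_overhang ahead of it and the grasp point (between the pads) lies 8 mm behind it (finger_overhang is the distance from the TCP to the fingertips, in mm); z points along the fingers, y is the line along which they close (so a half turn about z gives the same grasp; the last joint's range is limited). The gripper opens to 92 mm and grips with 3 to 60 N. Pads are 19 mm wide; open, the fingers measure 130 mm over their backs; the gripper's body (75 mm by 190 mm) begins 47 mm behind the grasp point.
Start: joints at [-1.338, 0.342, 1.524, -0, 1.275, -0.146], TCP at [194.171, -487.792, 237.741] pointing down, gripper open.
Joint ranges: [-2.53, 2.53], [-0.77, 2.02], [0.04, 2.7], [-1, 4.14], [0.28, 2.66], [-3.11, 3.11]. Speed limits (rad/s): [2.57, 2.57, 3.14, 3.14, 3.14, 3.14].

INTERFACE

Orientations are given as [roll, pitch, yaw] about the fixed x, y, z axes, in that order (R = Rz(yaw) Ry(pitch) Rx(roll)).
In Python, from plant import get_obs, capture, close_job, finger_overhang gives the robot as it stands.
- The arm moves only by the shell command python3 -m inch 'ROWS'. ROWS is JSON, one flat list of numbers, 7 for each row, row after row: the turn, a rotation vector about the tool's x, y, z scaled (see below), then the shift along the tool's x, y, z scaled (see below), then the closure, from -1 (fully open) to 1 (shut). In form: [ax, ay, az, tx, ty, tz, gripper, ax, ay, az, tx, ty, tz, gripper, ...]. A call has 1 to 10 rows; each row shifts and turns the commanded pose from where the row before left it, along the tool's axes as they then stand; what a row does not reach is not made up. The controller multiplies each number of a shift by 0.8 m and each number of a turn by 1.5 rad. A row lasts 1/12 s, in which the tool goes at most 41.7 mm and 7.16 degrees, less where a joint would pass 70% of its speed; a pose out of reach is approached as far as the arm can. A call with a number of a shift or a turn outside -1 to 1 is refused whole. A call with a gripper value outside its range is refused whole. The fingers move at their own pace and stop on an object; the grip force is fixed at half the most. Time passes only in rows, so rows that do not move let the fingers close. It gives the time, the measured TCP pose, the force, the opening and the grip force at its end, in the units of the state.
- get_obs(): the state, without advancing time (a new reading comes with each control period).
- capture(name): name is "scene" or "side" or "wrist"; returns a dict with "image" (420x560x3 uint8, red, green, blue), "mtx" (3x3 intrinsics, pixels), "distortion" ([k1, k2, p1, p2, k3] as OpenCV has them; the pictures are not rectified), "pose" (4x4, takes a point from camera to world coordinates). Camera axes: x right, y up, looking along -z (the intrinsics and any distortion apply to the point x, -y, -z); pixel columns grow to the right and rows downward; lengths in mm; the calibration is good to about 2 mm. A picture is of the moment at which its call begins. There is no depth.
- close_job(): hands the job in; it is judged then, once.
The state is a dict: "time": time; "joint_positions": joint angles; "dq": joint speeds; "tau": joint torques, N m; "tool_pos": TCP position; "tcp_rot": TCP orientation; "contact_force": force on the tool from outside, world axes, zero at the start; "moment": the same for the moment, N m; "grip_width": finger opening in mm; "finger_force": force on a finger pad.
Only numpy, scipy, OpenCV 4.12 (cv2) and the standard library are available. Lean on these libraries where they do the work, as an engineer would, in place of code of your own. Each camera call takes 0.05 s, during which the arm holds its last target. There are 200 camera calls.

TASK

Open the locked blue drawer of the grey deposit box, where a customer's phone is kept. Its catch is hidden in a covered recess somewhere along the black ribbed rail on top: slide the closed fingertips along the rail with a light touch until they drop into it, and press down there until the drawer springs out. Then draw the drawer out, nearly or fully to its stop, and let go; feel and press gently, and leave the other things on the bench where they are.

Things in the scene. Friction and masses are not known exactly. Their poses are not given: they have to be found in the camera images.
- deposit_box: grey sheet-metal deposit box fixed to the bench, 150 mm deep (its x), 290 mm wide (its y), deck 76 mm above the bench; origin: centre of its underside; its front with the blue drawer looks to its own -x, about towards the robot. While the drawer is locked neither fingers nor arm may press on anything with more than 40 N
- rail_mid (a point): middle of the top face of the straight black ribbed rail on the deck, 32 mm behind the front edge and parallel to it; 30 mm wide, 264 mm long, its top 14 mm above the deck (90 mm above the bench), with an aluminium end cap 13 mm long and equally high at each end; axes as those of the deposit box
- rail_left (a point): left (+y) end of the black rail, on the centre line of its top face. Somewhere along the rail, not to be seen, a 44 mm long full-width piece is the sprung cover of a recess: centred 22, 66, 110, 154, 198 or 242 mm from this end, another one each time. The rest of the rail is rigid; the piece looks the same
- rail_right (a point): right (-y) end of the black rail, on the centre line of its top face. The hidden cover sinks 5.5 mm under 1.2 to 1.6 N; there it meets the catch, and from 6 N in all sinks on to its stop 12.5 mm down (about 9 N). The drawer is released 10 to 11 mm down; let go, the cover springs back up
- handle (a point): middle of the grip bar of the drawer's steel handle: a round bar 10 mm thick and 110 mm long along the box's y, its axis 52 mm above the bench and 45 mm before the drawer's front panel (40 mm clear behind it); it moves with the drawer, and can be pinched or hooked from above
- drawer (a joint): how far the drawer is out, m: 0 shut and latched, about 0.02 to 0.03 after a spring has popped it out, 0.08 fully out; it slides to the box's -x with 1 to 2 N of friction and stays where it is left
- multimeter: yellow multimeter, 138x72x41 mm, bystander; origin: centre of its underside
- swab_tub: pale tub of cotton swabs, 60x60x81 mm, bystander; origin: centre of its underside
- dropper_bottle: brown dropper bottle, 33 mm wide, 95 mm tall, bystander; origin: centre of its underside
- polyimide_tape: orange tape roll, 52x52x10 mm, bystander; origin: centre of its underside
- phone_test: black phone lying flat, 71x146x8 mm, bystander; origin: centre of its underside
- marker: black and blue marker, 18x128x20 mm, bystander; origin: centre of its underside
- solder_spool: white solder spool, 53x53x30 mm, bystander; origin: centre of its underside

How it is judged (in metres and radians):
On the way, in this order (a step that is already met when the one before it is completed fails the run):
1. the hidden catch is pressed and the drawer springs out by at least 10 mm (value of joint drawer above 0.01 m), for 0.1 s.
2. the drawer is drawn out by at least 65 mm (value of joint drawer above 0.065 m), for 0.2 s.
At the end, for the whole second after the job is handed in: the drawer is out by at least 65 mm of its 80 mm, at rest, and let go (value of joint drawer above 0.065 m and velocity of joint drawer between -0.01 and 0.01 m/s); the robot touches nothing.
It fails at once if the robot loads anything with more than 40 N while the drawer is locked (value of joint drawer below 0.008 m and contact force between any of the fingers, the arm and anything else above 40 N).
It fails at once if a bystander is moved by more than 20 mm (distance of any of multimeter, swab_tub, dropper_bottle, polyimide_tape, phone_test, marker, solder_spool from where it was at the start of the episode above 0.02 m).
It also fails if it takes over 72 s, if anything falls off the work surface, if the arm or the gripper's body presses on something with over 40 N, if the wrist force passes 120 N, or if a joint passes its speed limit or range.

## Working session

There is one attempt and no reset: what is moved stays moved. The work goes in short steps, Python scripts to look and compute and a shell command to move; the robot and the scene stay as the last step left them, time stands still between calls to the robot, and variables do not carry over. Pictures are saved under pics/ and viewed, at most 10 in all, crops included, and the job is handed in when it is done.

```bash
mkdir -p pics; python3 - <<'E'
from plant import *
import cv2
print(get_obs(), finger_overhang)
for n in ("scene","side"):
    c=capture(n); cv2.imwrite(f"pics/{n}1.png",cv2.resize(c["image"][:,:,::-1],(800,600)))
    print(n,c["mtx"],c["distortion"],c["pose"])
E
```

```text
{'time': 0.0, 'joint_positions': array([-1.33802058e+00,  3.42702324e-01,  1.52506471e+00,  1.06802985e-05,
        1.27537205e+00, -1.46002640e-01]), 'dq': array([-0.0014395 , -0.00133519, -0.00117075,  0.00135552, -0.00103058,
       -0.00176523]), 'tau': array([-1.19395327e-04, -4.31243598e+01, -2.44213468e+01,  7.15467031e-02,
        5.58741507e-02, -1.32240607e-04]), 'tool_pos': array([ 194.06557377, -487.3799226 ,  237.0388879 ]), 'tcp_rot': array([-3.14006417e+00, -2.35084944e-04,  3.78775090e-01]), 'contact_force': array([-0.58567002,  0.15138137,  0.75853226]), 'moment': array([-0.05238284, -0.03022835, -0.02514184]), 'finger_force': 0.0, 'grip_width': 91.96004045912385} 11.0
scene [[487.86646817   0.         280.62418691]
 [  0.         487.86646817 211.29553122]
 [  0.           0.           1.        ]] [0.05919936 0.         0.         0.         0.        ] [[ 6.93886967e-01  3.34593090e-01 -6.37627118e-01 -4.63558400e+02]
 [-7.19661467e-01  3.52559123e-01 -5.98155027e-01 -9.94265580e+02]
 [ 2.46627185e-02  8.73927645e-01  4.85429935e-01  7.90577869e+02]
 [ 0.00000000e+00  0.00000000e+00  0.00000000e+00  1.00000000e+00]]
side [[398.94031707   0.         279.38947777]
 [  0.         398.94031707 214.56844864]
 [  0.           0.           1.        ]] [0.03881082 0.         0.         0.         0.        ] [[-8.28287612e-01  3.68893977e-01 -4.21730797e-01  2.63940737e+01]
 [-5.60022943e-01 -5.21255836e-01  6.43946159e-01  4.84940683e+02]
 [ 1.77182205e-02  7.69551549e-01  6.38338843e-01  7.27323077e+02]
 [ 0.00000000e+00  0.00000000e+00  0.00000000e+00  1.00000000e+00]]
```

View pics/scene1.png

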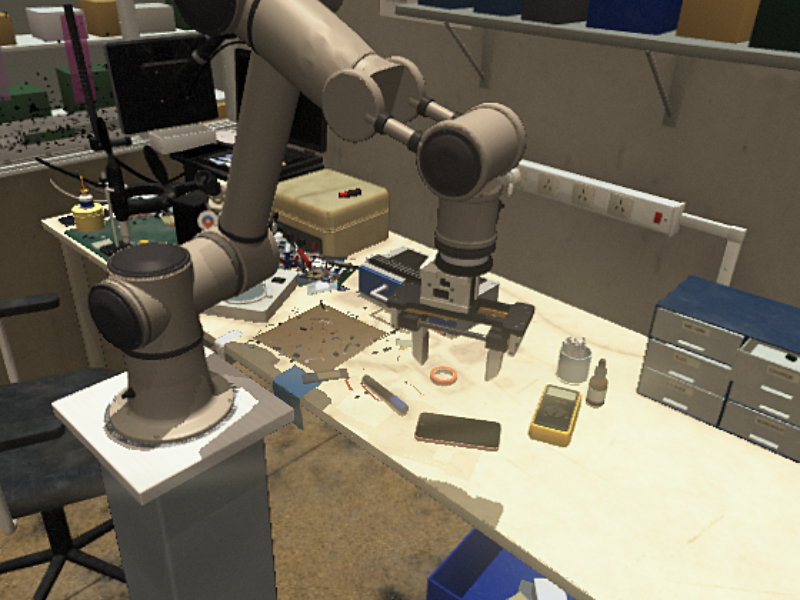

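View pics/side1.png

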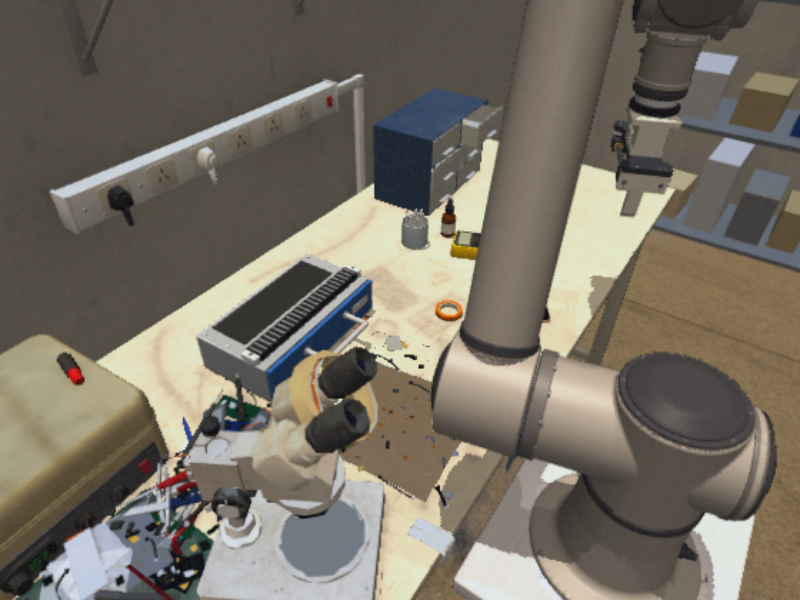

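The side view shows the box at about (285,325) px of the 800-px picture, with the ribbed rail running from (250,350) to (355,270). The bystanders lie clear of it, on the robot's right. I'll enlarge this part.

```bash
python3 - <<'E'
from plant import *
import cv2
c=capture("side"); im=c["image"][170:285,130:280,::-1]
cv2.imwrite("pics/crop1.png",cv2.resize(im,None,fx=5,fy=5,interpolation=cv2.INTER_CUBIC))
E
```

```text
(no output)
```

View pics/crop1.png

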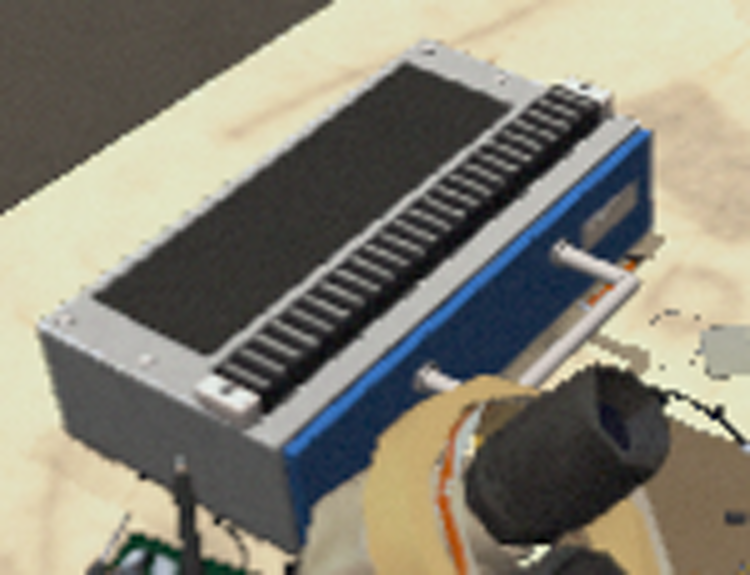

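The crop shows the rail's black top from about (243,381) on the left to (579,97) on the right. The rear deck corners are at (40,328) and (425,42), the front-right deck corner is near (640,122), and the handle's right corner is at (632,281).

```bash
cat > h.py <<'E'
import numpy as np, cv2
def proj(c,P):
    T=np.linalg.inv(c["pose"]); q=np.atleast_2d(P)@T[:3,:3].T+T[:3,3]; q=q*[1,-1,-1]
    return cv2.projectPoints(q.reshape(-1,1,3),np.zeros(3),np.zeros(3),c["mtx"],np.array(c["distortion"]))[0].reshape(-1,2)
def B(p,L):
    L=np.atleast_2d(L).astype(float); c,s=np.cos(p[2]),np.sin(p[2])
    return np.c_[p[0]+c*L[:,0]-s*L[:,1],p[1]+s*L[:,0]+c*L[:,1],L[:,2]]
E
python3 - <<'E'
from plant import *
from h import *
from scipy.optimize import least_squares
c=capture("side")
px=np.array([[243,381],[579,97],[40,328],[425,42],[632,281],[640,122],[285,447]])/5+[129.6,169.6]
L=np.array([[-43,132,90],[-43,-132,90],[75,145,76],[75,-145,76],[-120,-55,52],[-75,-145,76],[-75,145,76]])
r=least_squares(lambda p:(proj(c,B(p,L))-px).ravel(),[550,150,0],x_scale=[100,100,1],loss='soft_l1')
print(r.x,(proj(c,B(r.x,L))-px).round(1))
print(B(r.x,[[-43,132,90],[-43,-132,90],[-43,0,90],[-120,0,52],[0,0,0]]).round(1))
E
```

```text
[ 6.20198077e+02 -6.25113824e+01  4.84448380e-02] [[ 0.3  0.5]
 [ 0.3 -0.4]
 [ 0.2  0.1]
 [-0.  -0.8]
 [-2.4 -0.8]
 [ 0.7  0.2]
 [-0.4  0.6]]
[[ 570.9   67.3   90. ]
 [ 583.6 -196.4   90. ]
 [ 577.2  -64.6   90. ]
 [ 500.3  -68.3   52. ]
 [ 620.2  -62.5    0. ]]
```

```bash
python3 -m inch '[0,0,-0.0827,0,0,0,1, 0,0,-0.0827,0,0,0,1, 0,0,-0.0827,0,0,0,1, 0,0,-0.0827,0,0,0,1, 0,0,-0.0827,0,0,0,1, 0,0,-0.0827,0,0,0,1, 0,0,-0.0827,0,0,0,1, 0,0,-0.0827,0,0,0,1, 0,0,-0.0827,0,0,0,1, 0,0,-0.0827,0,0,0,1]'
cat >> h.py <<'E'
BOX=[620.2,-62.5,0.0484]
def go(o,L,box=BOX):
    "shift in tool axes, in move units and mm, to put the fingertips at box point L"
    from scipy.spatial.transform import Rotation as R
    d=B(box,L)[0]+[0,0,11]-o["tool_pos"]; t=R.from_euler("xyz",o["tcp_rot"]).as_matrix().T@d
    return t.round(1),(t/800).round(4)
E
python3 -c "
from plant import *;from h import *
o=get_obs();print(o['tcp_rot'],o['tool_pos'],o['contact_force'],o['grip_width'],go(o,[-43,-110,120]))"
```

```text
time: 1.03
tool_pos: [194.1, -487.6, 237.5]
tcp_rot: [-3.142, -0.0, 1.625]
contact_force: [-0.1, 0.4, 0.1]
grip_width: 29.8
finger_force: 0.0
[-3.14153277e+00 -4.56593186e-04  1.62544489e+00] [ 194.13988846 -487.63301021  237.52997051] [-0.09352537  0.35551326  0.05730892] 29.812084669340805 (array([291.4, 405. , 106.6]), array([0.3643, 0.5062, 0.1333]))
```

```bash
python3 -m inch '[0,0,0,0.028,0.0389,0,1, 0,0,0,0.028,0.0389,0,1, 0,0,0,0.028,0.0389,0,1, 0,0,0,0.028,0.0389,0,1, 0,0,0,0.028,0.0389,0,1, 0,0,0,0.028,0.0389,0,1, 0,0,0,0.028,0.0389,0,1, 0,0,0,0.028,0.0389,0,1, 0,0,0,0.028,0.0389,0,1, 0,0,0,0.028,0.0389,0,1]'
python3 -m inch '[0,0,0,0.014,0.0195,0.022,1, 0,0,0,0.014,0.0195,0.022,1, 0,0,0,0.014,0.0195,0.022,1, 0,0,0,0.014,0.0195,0.022,1, 0,0,0,0.014,0.0195,0.022,1, 0,0,0,0.014,0.0195,0.022,1,0,0,0,0,0,0,1,0,0,0,0,0,0,1]'
python3 -c "
from plant import *;from h import *
o=get_obs();print(o['tcp_rot'],o['contact_force'],o['grip_width'],go(o,[-43,-110,91]))
c=capture('wrist');cv2.imwrite('pics/w1.png',c['image'][:,:,::-1])
print(proj(c,B(BOX,[[-43,-132,90],[-43,132,90],[-120,-55,52],[-120,55,52]])))
c=capture('side');cv2.imwrite('pics/s2.png',cv2.resize(c['image'][140:285,120:320,::-1],None,fx=4,fy=4,interpolation=cv2.INTER_CUBIC))"
```

```text
time: 1.87
tool_pos: [495.3, -247.4, 237.6]
tcp_rot: [-3.141, -0.0, 1.619]
contact_force: [0.1, -1.1, 1.0]
grip_width: 0.4
finger_force: 0.0
time: 2.53
tool_pos: [584.1, -176.4, 130.7]
tcp_rot: [-3.139, -0.001, 1.621]
contact_force: [0.0, -0.3, 0.1]
grip_width: 0.5
finger_force: 0.0
[-3.13886777e+00 -1.09119153e-03  1.62104079e+00] [ 0.03822843 -0.26322392  0.10807308] 0.5331017029611428 (array([ 2. , -1.3, 28.7]), array([ 0.0025, -0.0016,  0.0359]))
[[ 274.10780081  266.52146581]
 [ 273.64085093 -336.44596503]
 [ 162.55028685  139.21462334]
 [ 144.17394231  -52.11533123]]
```

View pics/w1.png

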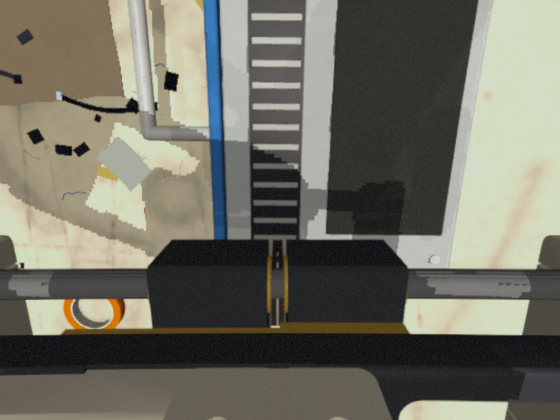

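View pics/s2.png

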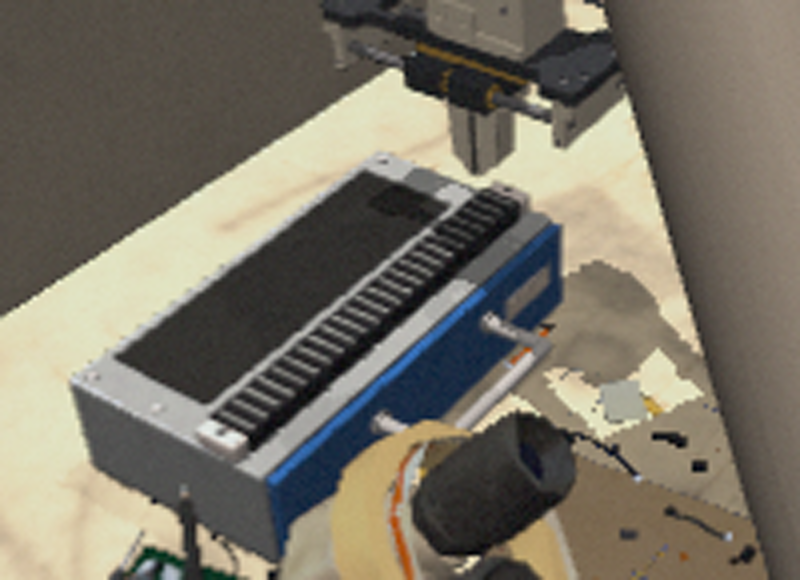

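The wrist view shows the rail centred at column 275, under the fingers (predicted 274). The grip bar lies at about column 142, 8 mm further out than modelled. Now a gentle descent onto the right-hand end.

```bash
python3 -m inch '[0,0,0,0.0025,-0.0008,0.016,1, 0,0,0,0,0,0.016,1,0,0,0,0,0,0,1,0,0,0,0,0,0,1]'
for i in 1; do python3 -m inch '[0,0,0,0,0,0.0025,1,0,0,0,0,0,0.0013,1,0,0,0,0,0,0,1,0,0,0,0,0,0,1]'; done
python3 -m inch '[0,0,0,0,0,0.0013,1,0,0,0,0,0,0,1,0,0,0,0,0,0,1]'
python3 -m inch '[0,0,0,0,0,0.0013,1,0,0,0,0,0,0,1,0,0,0,0,0,0,1]'
```

```text
time: 2.97
tool_pos: [583.3, -176.1, 107.3]
tcp_rot: [3.141, 0.0, 1.618]
contact_force: [0.7, 0.1, 1.2]
grip_width: 0.4
finger_force: 0.0
time: 3.3
tool_pos: [583.8, -175.5, 104.0]
tcp_rot: [3.141, 0.0, 1.619]
contact_force: [0.1, 0.6, 0.2]
grip_width: 0.5
finger_force: 0.0
time: 3.55
tool_pos: [583.6, -175.3, 102.4]
tcp_rot: [-3.142, 0.0, 1.619]
contact_force: [0.1, 0.0, 0.0]
grip_width: 0.3
finger_force: 0.0
time: 3.8
tool_pos: [583.6, -175.3, 101.4]
tcp_rot: [-3.142, 0.0, 1.619]
contact_force: [-0.1, -0.0, 0.7]
grip_width: 0.3
finger_force: 0.0
```

```bash
python3 -m inch '[0,0,0,0,0,0.0013,1,0,0,0,0,0,0,1,0,0,0,0,0,0,1]'
python3 -m inch '[0,0,0,0,0,0.0013,1,0,0,0,0,0,0,1,0,0,0,0,0,0,1]'
```

```text
time: 4.05
tool_pos: [583.7, -175.3, 101.3]
tcp_rot: [3.141, 0.0, 1.619]
contact_force: [-1.6, 1.5, 6.1]
grip_width: 1.0
finger_force: 3.2
time: 4.3
tool_pos: [583.6, -175.4, 101.2]
tcp_rot: [3.141, 0.001, 1.619]
contact_force: [-5.0, 1.4, 12.4]
grip_width: 0.7
finger_force: 6.3
```

```bash
python3 -m inch '[0,0,0,0,0,-0.0012,1, 0,0,0,0.011,0,0,1, 0,0,0,0.011,0,0,1, 0,0,0,0.011,0,0,1, 0,0,0,0.011,0,0,1, 0,0,0,0.011,0,0,1, 0,0,0,0,0,0,1, 0,0,0,0,0,0,1]'
python3 -c "
from plant import *;from h import *
o=get_obs();print(go(o,[-43,-66,90.3]))"
```

```text
time: 4.97
tool_pos: [582.4, -130.1, 101.3]
tcp_rot: [3.139, 0.0, 1.62]
contact_force: [-0.5, 2.7, 7.0]
grip_width: 0.1
finger_force: 3.7
(array([-0.3, -1.9, -0. ]), array([-0.0004, -0.0024, -0.    ]))
```

Still rigid at 66 mm right of the middle, so I slide on (correcting x slightly).

```bash
python3 -m inch '[0,0,0,0.011,-0.0005,0,1, 0,0,0,0.011,-0.0005,0,1, 0,0,0,0.011,0,0,1, 0,0,0,0.011,0,0,1, 0,0,0,0.011,0,0,1, 0,0,0,0,0,0,1, 0,0,0,0,0,0,1]'
python3 -c "
from plant import *;from h import *
o=get_obs();print(go(o,[-43,-22,90.3]))"
```

```text
time: 5.55
tool_pos: [579.4, -86.2, 101.3]
tcp_rot: [3.139, -0.0, 1.62]
contact_force: [0.3, 2.8, 7.9]
grip_width: 0.3
finger_force: 3.7
(array([-0.3, -1.1, -0. ]), array([-0.0004, -0.0014, -0.    ]))
```

```bash
python3 -m inch '[0,0,0,0.011,-0.0005,0,1, 0,0,0,0.011,-0.0005,0,1, 0,0,0,0.011,0,0,1, 0,0,0,0.011,0,0,1, 0,0,0,0.011,0,0,1, 0,0,0,0,0,0,1, 0,0,0,0,0,0,1]'
python3 -c "
from plant import *;from h import *
o=get_obs();print(go(o,[-43,22,90.3]))"
```

```text
time: 6.13
tool_pos: [575.3, -42.6, 99.9]
tcp_rot: [-3.141, -0.001, 1.62]
contact_force: [0.9, 0.9, 1.2]
grip_width: 0.3
finger_force: 0.5
(array([-0.1,  0.9, -1.4]), array([-0.0001,  0.0011, -0.0018]))
```

The fingers dropped 1.4 mm at 22 mm left of the middle, and the force fell to 1.2 N. Pressing here.

```bash
python3 -m inch '[0,0,0,0,0,0.0025,1, 0,0,0,0,0,0.0025,1, 0,0,0,0,0,0,1, 0,0,0,0,0,0,1]'
python3 -m inch '[0,0,0,0,0,0.0025,1, 0,0,0,0,0,0.0025,1, 0,0,0,0,0,0.0013,1, 0,0,0,0,0,0,1, 0,0,0,0,0,0,1]'
```

```text
time: 6.47
tool_pos: [575.6, -43.8, 96.0]
tcp_rot: [-3.141, -0.0, 1.619]
contact_force: [0.5, 0.3, 1.4]
grip_width: 0.6
finger_force: 0.6
time: 6.88
tool_pos: [575.7, -43.8, 91.7]
tcp_rot: [3.141, 0.0, 1.619]
contact_force: [-1.7, 0.8, 6.7]
grip_width: 0.4
finger_force: 3.4
```

```bash
python3 -m inch '[0,0,0,0,0,0.0013,1, 0,0,0,0,0,0.0013,1, 0,0,0,0,0,0,1, 0,0,0,0,0,0,1, 0,0,0,0,0,0,1]'
python3 -c "
from plant import *;from h import *
c=capture('wrist');cv2.imwrite('pics/w2.png',c['image'][:,:,::-1])"
```

```text
time: 7.3
tool_pos: [575.7, -43.9, 89.8]
tcp_rot: [3.141, 0.0, 1.619]
contact_force: [-2.6, 1.4, 7.6]
grip_width: 0.5
finger_force: 3.7
```

View pics/w2.png

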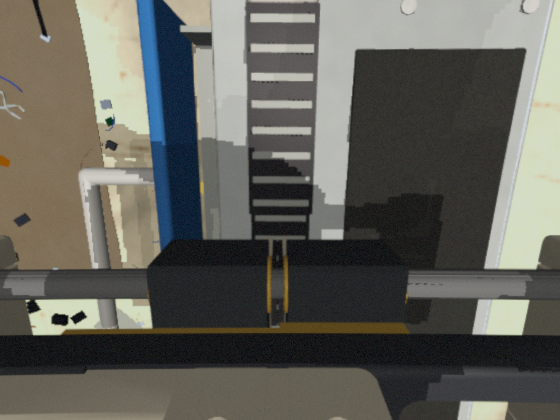

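The drawer has sprung out. The handle's left corner is at (91,178) and its bar runs down to about (108,318). Lift clear and locate the bar.

```bash
cat >> h.py <<'E'
def ray(c,uv,z):
    n=cv2.undistortPoints(np.array([[uv]],float),c["mtx"],np.array(c["distortion"]))[0,0]
    d=c["pose"][:3,:3]@[n[0],-n[1],-1]; o=c["pose"][:3,3]; P=o+d*(z-o[2])/d[2]
    k=np.cos(BOX[2]),np.sin(BOX[2]); e=P[:2]-BOX[:2]
    return P.round(1),np.round([k[0]*e[0]+k[1]*e[1],-k[1]*e[0]+k[0]*e[1]],1)
E
python3 -c "
from plant import *;from h import *
c=capture('wrist')
for p in ((91,178),(94.5,200),(108,318)): print(ray(c,p,52))
print(ray(c,(160,240),70))"
python3 -m inch '[0,0,0,0,0,-0.02,1, 0,0,0,0,0,-0.03,1, 0,0,0,0,0,-0.03,1,0,0,0,0,0,0,1,0,0,0,0,0,0,1]'
```

```text
(array([467.3, -11.8,  52. ]), array([-150.3,   58. ]))
(array([468. , -24.9,  52. ]), array([-150.2,   44.9]))
(array([ 469.4, -103.7,   52. ]), array([-152.6,  -33.8]))
(array([511.6, -41.1,  70. ]), array([-107.5,   26.7]))
time: 7.82
tool_pos: [576.2, -44.0, 154.1]
tcp_rot: [3.139, 0.001, 1.619]
contact_force: [-0.7, -0.1, -0.0]
grip_width: 0.4
finger_force: 0.0
```

```bash
python3 -c "
from plant import *;from h import *
print(go(get_obs(),[-151.5,0,36]))"
```

```text
(array([ -20.5, -108.8,  106.9]), array([-0.0256, -0.1359,  0.1336]))
```

```bash
python3 -m inch '[0,0,0,-0.0064,-0.034,0,0.35, 0,0,0,-0.0064,-0.034,0,0.35, 0,0,0,-0.0064,-0.034,0,0.35, 0,0,0,-0.0064,-0.034,0,0.35, 0,0,0,0,0,0,0.35, 0,0,0,0,0,0,0.35]'
python3 -c "
from plant import *;from h import *
print(go(get_obs(),[-151.5,0,36]))
c=capture('wrist');cv2.imwrite('pics/w3.png',c['image'][:,:,::-1])"
```

```text
time: 8.32
tool_pos: [466.6, -69.5, 152.3]
tcp_rot: [-3.14, -0.001, 1.618]
contact_force: [-0.1, 0.2, -0.5]
grip_width: 29.2
finger_force: 0.0
(array([ -0.5,   2.4, 105.3]), array([-0.0006,  0.0031,  0.1317]))
```

View pics/w3.png

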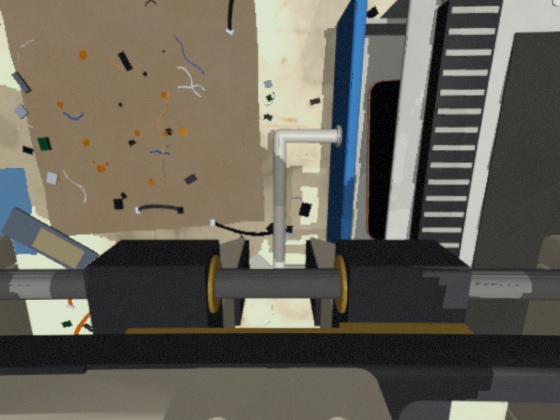

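The bar (column 279) is centred between the open fingers (228 to 324), so straight down.

```bash
python3 -m inch '[0,0,0,0,0.0005,0.033,0.35, 0,0,0,0,0.0005,0.033,0.35, 0,0,0,0,0,0.033,0.35, 0,0,0,0,0,0.022,0.35, 0,0,0,0,0,0.0107,0.35, 0,0,0,0,0,0,0.35]'
python3 -m inch '[0,0,0,0,0,0,1, 0,0,0,0,0,0,1, 0,0,0,0,0,0,1, 0,0,0,0,0,0,1, 0,0,0,0,0,0,1]'
```

```text
time: 8.87
tool_pos: [468.3, -68.8, 45.7]
tcp_rot: [-3.138, -0.001, 1.62]
contact_force: [0.1, -0.6, 0.1]
grip_width: 30.0
finger_force: 0.0
time: 9.28
tool_pos: [469.4, -69.5, 48.7]
tcp_rot: [3.14, 0.001, 1.619]
contact_force: [-0.6, -0.9, 3.6]
grip_width: 8.8
finger_force: 30.0
```

```bash
python3 -m inch '[0,0,0,0,-0.011,0,1, 0,0,0,0,-0.011,0,1, 0,0,0,0,-0.011,0,1, 0,0,0,0,-0.011,0,1, 0,0,0,0,-0.011,0,1, 0,0,0,0,-0.011,0,1, 0,0,0,0,0,0,1, 0,0,0,0,0,0,1, 0,0,0,0,0,0,1, 0,0,0,0,0,0,1]'
```

```text
time: 10.12
tool_pos: [415.6, -71.7, 48.6]
tcp_rot: [3.141, 0.0, 1.619]
contact_force: [-1.8, 2.0, 9.8]
grip_width: 8.9
finger_force: 30.0
```

```bash
python3 -m inch '[0,0,0,0,0,0,0.35, 0,0,0,0,0,0,0.35, 0,0,0,0,0,0,0.35, 0,0,0,0,0,0,0.35]'
python3 -m inch '[0,0,0,0,0,-0.015,0.35, 0,0,0,0,0,-0.03,0.35, 0,0,0,0,0,-0.04,0.35, 0,0,0,0,0,-0.04,0.35, 0,0,0,0,0,-0.01,0.35, 0,0,0,0,0,0,0.35, 0,0,0,0,0,0,0.35]'
python3 -c "
from plant import *;from h import *
c=capture('wrist');cv2.imwrite('pics/w4.png',c['image'][:,:,::-1])"
```

```text
time: 10.45
tool_pos: [415.7, -71.9, 47.8]
tcp_rot: [-3.141, 0.0, 1.619]
contact_force: [-0.0, -0.4, -0.2]
grip_width: 28.4
finger_force: 0.0
time: 11.03
tool_pos: [415.7, -71.8, 155.3]
tcp_rot: [-3.142, 0.0, 1.619]
contact_force: [0.4, -0.1, -0.7]
grip_width: 30.0
finger_force: 0.0
```

View pics/w4.png

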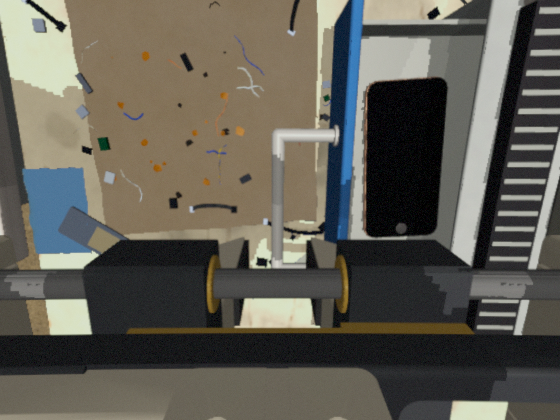

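The drawer stands well out, with the phone visible in it. The bar (column 279) is still under the tool, free of the fingers. I'll check how far out it is and hand in.

```bash
python3 -c "
from plant import *;from h import *
p=ray(capture('wrist'),(279,220),52)[1];print(p)
if p[0]<-197: print(close_job())"
```

```text
[-203.2   -7.4]
the job is handed in; nothing more can be done
None
```

I opened the locked drawer and handed the job in at about 11 s of the 72 s allowed: I found the catch 110 mm from the rail's left end, pressed it with under 8 N, drew the drawer out to about 76 mm by the camera, then let go and lifted the arm clear, with no sign of a bystander being touched.

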